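Set the filter turret to the slot aperture and lock it

TASK

Turn the filter wheel by its grip bar until the sector with the long narrow slot shows in the window of the front cover, then press the wheel down until its teeth mesh with the coupling under it and it sits fully home. The coupling cannot be seen and stops a little to either side of centre, so you must feel for it. Leave the canister, the cup and the timer beside the unit standing where they are.

Things in the scene. Friction and masses are not known exactly. Their poses are not given: they have to be found in the camera images.
- turret_unit: Filter turret unit, a low grey square housing 200 x 200 mm, fixed. Origin: centre of its underside, on the wheel's axis; x points from its front (window side) to its back, z up. White front cover, top at 67 mm, over x -100 to -28 mm; rear cover over x 66 to 100 mm, top at 72 mm; the wheel lies open between them. The coupling inside is fixed and unseen.
- window (a point): Centre of the window, a 40 x 60 mm (x by y) opening in the front cover, 58 mm in front of the wheel's axis, 65 mm above the worktop.
- slot_filter (a point): Centre of the wanted sector, on the wheel's top face 58 mm from its axis: a dark slot 36 x 10 mm, long side along the radius. x points from slot to axis, z up. The wheel (metal, 160 mm across) has 4 sectors at 90 degrees; from above, anticlockwise: slot, two small holes, one 32 mm round hole, 26 mm square. Starts 100 to 180 degrees from the window, either side.
- grip_bar (a point): Middle of the top face of the wheel's black grip bar, on the axis: 64 mm long (along x, same direction as slot_filter's x), 16 mm wide (y), 40 mm tall, on a hub 26 mm across. It stands 124 mm above the worktop raised, 110 mm home. Wheel and bar are one piece, turn either way without stops, drag about 0.1 N m, and stay where left.
- turret_lift (a joint): How far the wheel is pressed down, m: 0 raised (start), 0.014 home. Friction holds any height; 3 to 4 N moves it down, 9 N up. At 0.003 its teeth meet the coupling and stop rigidly unless within about 0.04 rad of the slots. The slots lie 90 degrees apart, one for each sector, at an unseen angle up to 0.16 rad either way from a sector centred in the window.
- filter_wheel: The wheel with its teeth and grip bar; origin on its axis at the wheel's underside, axes as those of grip_bar.
- strip_canister: Round canister, 40 mm across and 111 mm tall, standing loose left of the unit; a bystander. Origin: centre of its underside.
- cup: Lidded specimen cup, 62 mm across and 70 mm tall, standing loose right of the unit; a bystander. Origin: centre of its underside.
- timer: Flat white timer, 72 x 64 x 20 mm, lying loose in front of the unit; a bystander. Origin: centre of its underside.

How it is judged (in metres and radians):
At the end, for the whole second after the job is handed in: The wheel is home (pressed down more than 12.5 of its 14 mm) and at rest, with the slot sector in the window (its centre within 16 mm of the window's centre, seen from above) (value of joint turret_lift above 0.0125 m and horizontal distance between slot_filter and window below 0.016 m and angular speed of filter_wheel below 0.05 rad/s); the robot touches nothing.
It fails at once if the canister is moved by more than 20 mm or tipped (distance of strip_canister from where it was at the start of the episode above 0.02 m or angle between strip_canister's own z axis and vertical above 0.3 rad).
It fails at once if the cup is moved by more than 20 mm or tipped (distance of cup from where it was at the start of the episode above 0.02 m or angle between cup's own z axis and vertical above 0.3 rad).
It fails at once if the timer is moved by more than 20 mm (distance of timer from where it was at the start of the episode above 0.02 m).
It also fails if it takes over 58 s, if anything falls off the work surface, if the arm or the gripper's body presses on something with over 40 N, if the wrist force passes 120 N, or if a joint passes its speed limit or range.

ROBOT

A 6-joint arm with a two-finger parallel gripper is mounted at the origin on the work surface; the furniture and walls round the work are solid. World frame = base frame: x ahead of the robot, y to its left, z up, the work surface at z = 0. Lengths are in mm, angles in rad, forces in N, time in s.
With the tool pointing down it reaches from about 350 to 875 mm from the base axis. Payload 4.2 kg.
Tool frame: the origin (TCP) lies on the mounting face of the last link; the fingertips stand 173 mm ahead of it and the grasp point (between the pads) lies 155 mm ahead of it; z points along the fingers, y is the line along which they close (so a half turn about z gives the same grasp; the last joint's range is limited). The gripper opens to 85 mm and grips with 20 to 120 N. Pads are 22 mm wide; open, the fingers measure 114 mm over their backs; the gripper's body (76 mm by 85 mm) begins 54 mm behind the grasp point. The pads swing forward as they close: fully open they stand 13 mm farther back than shut.
Start: joints at [-1.089, 0.385, 0.008, 0, -1.194, -0.259], TCP at [138.119, -609.527, 404.712] pointing down, gripper open.
Joint ranges: [-3.14, 3.14], [-1.21, 2.06], [-1.07, 1.41], [-3.16, 2.05], [-2.99, -0.16], [-3.1, 3.1]. Speed limits (rad/s): [2.79, 2.79, 3.14, 3.14, 3.14, 3.14].

INTERFACE

Orientations are given as a unit quaternion [x, y, z, w].
In Python, from bench import arm gives the robot as it stands.
- The arm moves only by the tool carry_out, never from a script. Its argument "rows" is a list of rows, each a list of 7 numbers: the shift along the tool's x, y, z as a fraction of full scale, then the turn, a rotation vector about the tool's x, y, z as a fraction of full scale, then the opening, from -1 (shut) to 1 (fully open). A call has 1 to 12 rows; each row is the pose to reach, as a shift and turn from the pose commanded when the call began, along the tool's axes at that moment, turning the shorter way round; what a row does not reach only later rows make up. Full scale, the value 1, is 20 cm for a shift and pi rad for a turn. A row lasts 1/8 s, in which the tool goes at most 62.5 mm and 10.7 degrees, less where a joint would pass 70% of its speed; a pose out of reach is approached as far as the arm can. A call with a number of a shift or a turn outside -1 to 1 is refused whole. A call with a gripper value outside its range is refused whole. The fingers move at their own pace and stop on an object; the grip force is fixed at half the most. Time passes only in rows, so rows that repeat a pose let the fingers close. It gives the time, the measured TCP pose, the force, the opening and the grip force at its end, in the units of the state.
- arm.read_state(): the state, without advancing time (a new reading comes with each control period).
- arm.get_image(name): name is "scene" or "top"; returns (picture, depth): 384x512x3 uint8, red, green, blue; 384x512 float32, mm along the optical axis (not along the pixel's ray), 0 where there is no reading.
- arm.calibration(name): a dict with "mtx" (3x3 intrinsics, pixels), "cam_to_world" (4x4, takes a point from camera to world coordinates). Camera axes: x right, y up, looking along -z (the intrinsics and any distortion apply to the point x, -y, -z); pixel columns grow to the right and rows downward; lengths in mm; the calibration is good to about 2 mm. A picture is of the moment at which its call begins. calibration takes no time and is no camera call.
- arm.job_done(): hands the job in; it is judged then, once.
The state is a dict: "clock": time; "joints": joint angles; "joint_vel": joint speeds; "joint_efforts": joint torques, N m; "position": TCP position; "ee_rot": TCP orientation; "contact_force": force on the tool from outside, world axes, zero at the start; "wrist_torque": the same for the moment, N m; "gripper_width": finger opening in mm; "grasp_force": force on a finger pad.
Only numpy, scipy, OpenCV 4.12 (cv2) and the standard library are available. Lean on these libraries where they do the work, as an engineer would, in place of code of your own. Each camera call takes 0.05 s, during which the arm holds its last target. There are 200 camera calls.

## Working session

There is one attempt and no reset: what is moved stays moved. The work goes in short steps, Python scripts to look and compute and a tool call to move; the robot and the scene stay as the last step left them, time stands still between calls to the robot, and variables do not carry over. Pictures are saved under pics/ and viewed, at most 10 in all, crops included, and the job is handed in when it is done.

Besides the shell and the picture viewer there is one more tool, called as name(argument=value, ...) on one line, values as JSON. carry_out: Moves the arm, as the interface text tells. Its arguments: {"type":"object","properties":{"rows":{"type":"array"}},"required":["rows"]}

```bash
mkdir -p pics
python3 - <<'E'
from bench import arm
import cv2,numpy as np
for n in("top","scene"):
    p,d=arm.get_image(n); cv2.imwrite(f"pics/{n}0.png",p[:,:,::-1]); np.save(f"pics/{n}0.npy",d)
    c=arm.calibration(n); print(n,c["mtx"],c["cam_to_world"])
s=arm.read_state(); print(s)
E
```

```text
top [[495.87718111   0.         252.26619649]
 [  0.         495.87718111 194.4853916 ]
 [  0.           0.           1.        ]] [[ 1.67823713e-02  9.87780897e-01 -1.54942735e-01  3.19590941e+02]
 [-9.99858540e-01  1.64061565e-02 -3.70659085e-03  8.10109786e+01]
 [-1.11928489e-03  1.54983022e-01  9.87916500e-01  1.29271918e+03]
 [ 0.00000000e+00  0.00000000e+00  0.00000000e+00  1.00000000e+00]]
scene [[388.56871943   0.         252.98368198]
 [  0.         388.56871943 190.05190659]
 [  0.           0.           1.        ]] [[-8.90997225e-01  3.32761858e-01 -3.08858366e-01  2.21306736e+02]
 [-4.53920676e-01 -6.66321382e-01  5.91584175e-01  6.04880425e+02]
 [-8.94228352e-03  6.67297057e-01  7.44737990e-01  7.95313497e+02]
 [ 0.00000000e+00  0.00000000e+00  0.00000000e+00  1.00000000e+00]]
{'clock': 0.1, 'joints': array([-1.08940612e+00,  3.85495561e-01,  6.73965069e-03, -4.35629763e-04,
       -1.19401009e+00, -2.58619769e-01]), 'joint_vel': array([-0.00074663, -0.00230282,  0.00473529,  0.00328158, -0.00078398,
       -0.00090236]), 'joint_efforts': array([-3.95503901e-05, -3.93320632e+01,  1.88931334e+01,  4.19791058e+00,
       -2.54652346e-03,  4.43163884e-06]), 'position': array([ 138.08662255, -609.36456018,  403.71199732]), 'ee_rot': array([-1.11075141e-01,  9.93811502e-01,  9.91400235e-04, -1.67381107e-04]), 'contact_force': array([-0.1258898 , -0.2828759 ,  0.37468585]), 'wrist_torque': array([ 0.01115272,  0.04440612, -0.01683569]), 'grasp_force': 0.0, 'gripper_width': 85.43169989538241}
```

View pics/top0.png

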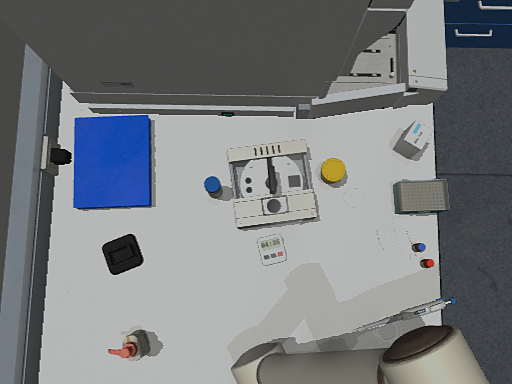

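View pics/scene0.png

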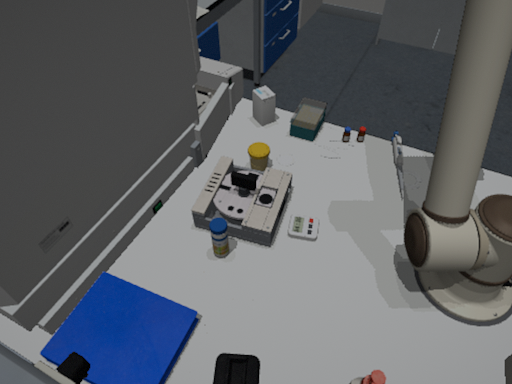

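The top view shows the unit centred near (272,180), with the window at about (274,206) holding the round hole. The two holes are on the left, the square is on the right, and the bar runs vertically, so the slot is at the back, about 180° off. The canister is at (212,186), the cup at (333,170) and the timer at (271,249).

```bash
cat > h.py <<'E'
from bench import arm
import cv2,numpy as np
def world(n,d):
    c=arm.calibration(n);K=c["mtx"];T=c["cam_to_world"]
    v,u=np.mgrid[:d.shape[0],:d.shape[1]]
    P=np.stack([(u-K[0,2])/K[0,0]*d,-(v-K[1,2])/K[1,1]*d,-d,np.ones_like(d)],-1)@T.T
    return P[...,:3]
def atz(n,uv,z):
    c=arm.calibration(n);K=c["mtx"];T=c["cam_to_world"];out=[]
    for u,v in np.atleast_2d(uv):
        r=T[:3,:3]@np.array([(u-K[0,2])/K[0,0],-(v-K[1,2])/K[1,1],-1]);out.append(T[:3,3]+r*(z-T[2,3])/r[2])
    return np.array(out)
def rect(P):
    r=cv2.minAreaRect(P[:,:2].astype(np.float32)); return r
E
python3 - <<'E'
from h import *
p=cv2.imread("pics/top0.png");d=np.load("pics/top0.npy");W=world("top",d)
sub=np.zeros(d.shape,bool);sub[135:235,220:325]=1
b=sub&(W[...,2]>108)&(W[...,2]<140)
print(b.sum(),rect(W[b]),W[b].mean(0))
h=sub&(W[...,2]>45)&(W[...,2]<85)
print(rect(W[h]),W[h].mean(0))
front=sub&(W[...,2]>60)&(W[...,2]<70);print(rect(W[front]))
for nm,(y0,y1,x0,x1) in dict(can=(170,205,198,225),cup=(150,190,315,350),timer=(230,270,250,292)).items():
    w=W[y0:y1,x0:x1].reshape(-1,3);w=w[w[:,2]>12];t=w[w[:,2]>w[:,2].max()-12];print(nm,t.mean(0),w[:,2].max())
dark=sub&(p.max(2)<60); print(dark.sum())
cv2.imwrite("pics/c1.png",cv2.resize(p[130:240,215:325],None,fx=5,fy=5,interpolation=cv2.INTER_CUBIC))
E
```

```text
184 ((542.6680908203125, 38.04650115966797), (62.72483825683594, 16.074281692504883), 5.901346206665039) [541.82278937  38.36799624 122.52878038]
((544.1397705078125, 35.184783935546875), (205.8561248779297, 270.03302001953125), 7.0488433837890625) [538.61354152  36.57889227  64.03170659]
((544.457275390625, 33.919090270996094), (201.36239624023438, 269.15252685546875), 8.422760009765625)
can [ 319.59094064   81.01097858 1292.71917513] 1292.7191751256983
cup [ 319.59094064   81.01097858 1292.71917513] 1292.7191751256983
timer [ 319.59094064   81.01097858 1292.71917513] 1292.7191751256983
413
```

View pics/c1.png

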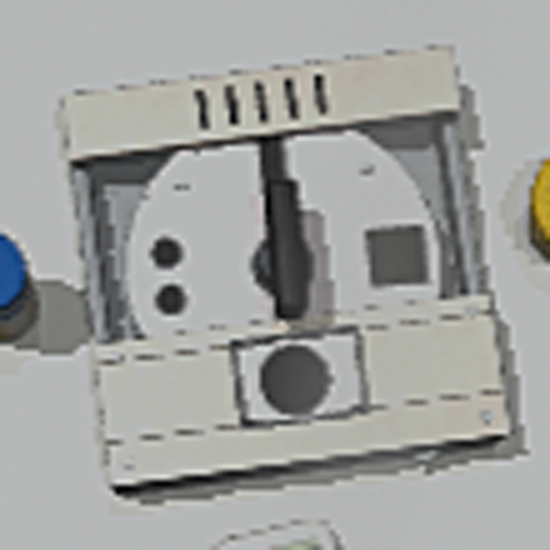

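Run:
```python
from h import *
c=lambda pts:np.array([(215+(x+.5)/5-.5,130+(y+.5)/5-.5) for x,y in pts])
r=atz("top",c([(62,97),(450,48)]),72); print(r, np.degrees(np.arctan2(*( (r[1]-r[0])[[0,1]]*[1,-1]))))
w=atz("top",c([(235,343),(358,328),(368,407),(247,424)]),67);print(w,w.mean(0))
hole=atz("top",c([(295,380),(398,255),(168,275)]),58);print("round,square,holes",hole, "axis",(hole[1]+hole[2])/2)
print(np.degrees(np.arctan2(*(hole[1]-hole[2])[[1,0]]))+90)
p=cv2.imread("pics/top0.png");d=np.load("pics/top0.npy");W=world("top",d)
for nm,(y0,y1,x0,x1) in dict(can=(170,205,198,225),cup=(150,190,315,350),timer=(230,270,250,292)).items():
    w=W[y0:y1,x0:x1].reshape(-1,3);w=w[(w[:,2]>12)&(w[:,2]<200)];t=w[w[:,2]>w[:,2].max()-12];print(nm,t.mean(0),w[:,2].max())
w=W[55:140,225:325].reshape(-1,3);w=w[w[:,2]<1000]; 
for hh in(100,150,250):
  q=w[w[:,2]>hh]; print(hh,q.min(0) if len(q) else None)
```

```text
[[626.37945062 151.41836837  72.        ]
 [655.14273574 -44.72230101  72.        ]] 8.342743992119294
[[502.82225455  62.12952467  67.        ]
 [511.43065282   0.71264674  67.        ]
 [471.71618894  -4.5098688   67.        ]
 [462.20196294  55.59864525  67.        ]] [487.04276481  28.48273696  67.        ]
round,square,holes [[485.88001282  31.59746936  58.        ]
 [550.5774523  -19.89193067  58.        ]
 [538.36687048  96.34752167  58.        ]] axis [544.47216139  38.2277955   58.        ]
5.996744806812245
can [529.61150298 183.64538072 110.59305331] 117.47371002737805
cup [ 578.74847133 -117.59243426   69.25554755] 77.16539377705885
timer [379.13772417  33.9699771   18.15032748] 27.069650892774007
100 [727.10448286 -89.13843983 100.06229308]
150 [738.63448238 -82.29685107 150.135161  ]
250 [738.64227422 -68.70037691 250.01927219]
```

carry_out(rows=[[-0.9, 0.9, 0, 0, 0, 0, 1], [-0.9, 0.9, 0, 0, 0, 0, 1], [-0.9, 0.9, 0, 0, 0, 0, 1], [-0.9, 0.9, 0, 0, 0, 0, 1], [-0.9, 0.9, 0, 0, 0, 0, 1], [-0.9, 0.9, 0, 0, 0, 0, 1], [-0.9, 0.9, 0, 0, 0, 0, 1]])

```text
clock: 0.98
position: [273.4, -395.0, 404.5]
ee_rot: [-0.11, 0.994, 0.0, -0.0]
contact_force: [-0.5, 0.4, -0.1]
gripper_width: 85.2
grasp_force: 0.0
```

carry_out(rows=[[-0.9, 0.9, 0, 0, 0, 0, 1], [-0.9, 0.9, 0, 0, 0, 0, 1], [-0.9, 0.9, 0, 0, 0, 0, 1], [-0.9, 0.9, 0, 0, 0, 0, 1], [-0.9, 0.9, 0, 0, 0, 0, 1], [-0.9, 0.9, 0, 0, 0, 0, 1], [-0.9, 0.9, 0, 0, 0, 0, 1]])

```text
clock: 1.85
position: [409.1, -180.3, 404.5]
ee_rot: [-0.11, 0.994, 0.0, -0.0]
contact_force: [-0.3, -0.2, -0.2]
gripper_width: 85.6
grasp_force: 0.0
```

```bash
cat >> h.py <<'E'
from scipy.spatial.transform import Rotation as Ro
def go(x,y,z,yaw=None):
    s=arm.read_state();R=Ro.from_quat(s["ee_rot"]);m=R.as_matrix()
    ty=np.degrees(np.arctan2(m[1,1],m[0,1]))
    print("t",s["clock"],"pos",s["position"].round(1),"yawY",ty.round(2),"j",s["joints"].round(3),"F",s["contact_force"].round(1),"M",s["wrist_torque"].round(2),"w",s["gripper_width"],"tilt z",m[:,2].round(4))
    print("shift",(m.T@(np.array([x,y,z])-s["position"])/200).round(4), "turn z", None if yaw is None else round(-(yaw-ty)/180,4))
E
python3 -c "
from h import *
go(543.5,38,330,95.9)"
```

```text
t 1.85 pos [ 409.1 -180.3  404.5] yawY 102.6 j [-0.049  0.077 -0.403  0.    -1.091 -1.301] F [-0.3 -0.2 -0.2] M [-0.01  0.02 -0.02] w 85.63982699966684 tilt z [-7.e-04 -0.e+00 -1.e+00]
shift [-0.8943  0.9183  0.372 ] turn z 0.0372
```

carry_out(rows=[[-0.895, 0.918, 0.37, 0, 0, 0.037, 1], [-0.895, 0.918, 0.37, 0, 0, 0.037, 1], [-0.895, 0.918, 0.37, 0, 0, 0.037, 1], [-0.895, 0.918, 0.37, 0, 0, 0.037, 1], [-0.895, 0.918, 0.37, 0, 0, 0.037, 1], [-0.895, 0.918, 0.37, 0, 0, 0.037, 1], [-0.895, 0.918, 0.37, 0, 0, 0.037, 1], [-0.895, 0.918, 0.37, 0, 0, 0.037, 1]])

```text
clock: 2.85
position: [543.1, 38.2, 331.6]
ee_rot: [-0.052, 0.999, 0.0, 0.001]
contact_force: [-0.0, 0.3, -0.8]
gripper_width: 85.6
grasp_force: 0.0
```

```bash
python3 -c "
from h import *
go(543.5,38,263,95.9)
p,d=arm.get_image('scene');cv2.imwrite('pics/s1.png',cv2.resize(p[100:280,150:340,::-1],None,fx=3,fy=3))"
```

```text
t 2.85 pos [543.1  38.2 331.6] yawY 95.99 j [ 0.368  0.315 -0.296  0.    -0.959 -1.834] F [-0.   0.3 -0.8] M [0.01 0.   0.01] w 85.56931198602183 tilt z [ 1.e-03  4.e-04 -1.e+00]
shift [-0.0014 -0.0014  0.3428] turn z 0.0005
```

View pics/s1.png

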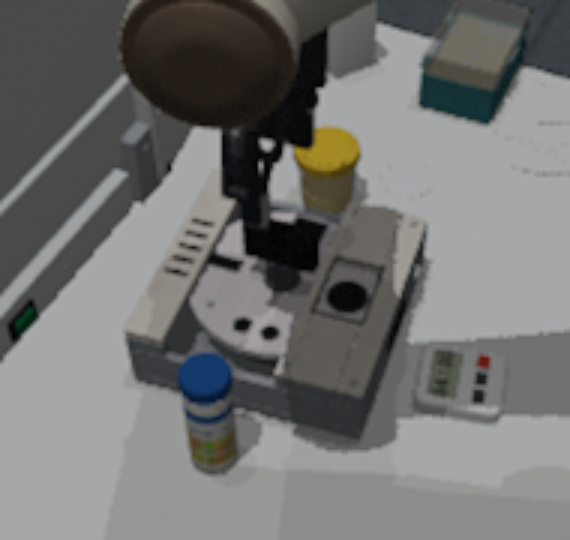

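The slot, at (223,262), is at the back, and the open fingers straddle the bar. I'll descend and grip.

carry_out(rows=[[0, 0, 0.17, 0, 0, 0, 1], [0, 0, 0.34, 0, 0, 0, 1], [0, 0, 0.34, 0, 0, 0, 1], [0, 0, 0.34, 0, 0, 0, -1], [0, 0, 0.34, 0, 0, 0, -1], [0, 0, 0.34, 0, 0, 0, -1], [0, 0, 0.34, 0, 0, 0, -1], [0, 0, 0.34, 0, 0, 0, -1], [0, 0, 0.34, 0, 0, 0, -1], [0, 0, 0.34, 0, 0, 0, -1]])

```text
clock: 4.15
position: [543.9, 39.5, 263.0]
ee_rot: [-0.053, 0.999, -0.0, 0.0]
contact_force: [0.3, -4.7, 2.8]
gripper_width: 15.1
grasp_force: 59.9
```

```bash
python3 -c "
from h import *
go(543.5,38,263,95.9)"
```

```text
t 4.15 pos [543.9  39.5 263. ] yawY 96.12 j [ 3.700e-01  3.980e-01 -3.740e-01  1.000e-03 -7.990e-01 -1.835e+00] F [ 0.3 -4.7  2.8] M [-1.39 -0.34  0.06] w 15.091206023604698 tilt z [ 7.e-04 -5.e-04 -1.e+00]
shift [ 0.0028 -0.007   0.0002] turn z 0.0012
```

carry_out(rows=[[0, 0.007, 0, 0, 0, -0.05, -1], [0, 0.007, 0, 0, 0, -0.1, -1], [0, 0.007, 0, 0, 0, -0.15, -1], [0, 0.007, 0, 0, 0, -0.2, -1], [0, 0.007, 0, 0, 0, -0.25, -1], [0, 0.007, 0, 0, 0, -0.3, -1], [0, 0.007, 0, 0, 0, -0.35, -1], [0, 0.007, 0, 0, 0, -0.4, -1], [0, 0.007, 0, 0, 0, -0.45, -1], [0, 0.007, 0, 0, 0, -0.5, -1], [0, 0.007, 0, 0, 0, -0.5, -1]])

```text
clock: 5.52
position: [543.1, 40.4, 262.5]
ee_rot: [0.744, -0.668, -0.0, 0.001]
contact_force: [-0.3, -5.6, 3.2]
gripper_width: 15.5
grasp_force: 60.0
```

```bash
python3 -c "
from h import *
go(543.5,38,263,269)"
```

```text
t 5.525 pos [543.1  40.4 262.5] yawY -173.85 j [ 0.372  0.398 -0.375  0.001 -0.8   -0.265] F [-0.3 -5.6  3.2] M [-1.79  0.11  0.16] w 15.526352957172453 tilt z [-0.0024 -0.0016 -1.    ]
shift [ 0.0123 -0.0007 -0.0027] turn z -2.4603
```

carry_out(rows=[[0.01, 0, 0, 0, 0, -0.05, -1], [0.01, 0, 0, 0, 0, -0.1, -1], [0.01, 0, 0, 0, 0, -0.15, -1], [0.01, 0, 0, 0, 0, -0.2, -1], [0.01, 0, 0, 0, 0, -0.25, -1], [0.01, 0, 0, 0, 0, -0.3, -1], [0.01, 0, 0, 0, 0, -0.35, -1], [0.01, 0, 0, 0, 0, -0.4, -1], [0.01, 0, 0, 0, 0, -0.46, -1], [0.01, 0, 0, 0, 0, -0.46, -1], [0.01, 0, 0, 0, 0, -0.46, -1]])

```text
clock: 6.9
position: [542.8, 38.8, 262.1]
ee_rot: [1.0, -0.011, -0.002, 0.001]
contact_force: [-4.0, -3.5, 3.1]
gripper_width: 15.2
grasp_force: 60.1
```

```bash
python3 -c "
from h import *
go(543.5,38,263,-91)
p,d=arm.get_image('scene');cv2.imwrite('pics/s2.png',cv2.resize(p[100:280,150:340,::-1],None,fx=3,fy=3))"
```

```text
t 6.9 pos [542.8  38.8 262.1] yawY -91.26 j [ 3.69e-01  3.98e-01 -3.76e-01 -1.00e-03 -8.01e-01  1.18e+00] F [-4.  -3.5  3.1] M [-1.17  1.14  0.08] w 15.240674277206498 tilt z [-0.0037 -0.001  -1.    ]
shift [ 0.0035  0.0042 -0.0045] turn z -0.0014
```

View pics/s2.png

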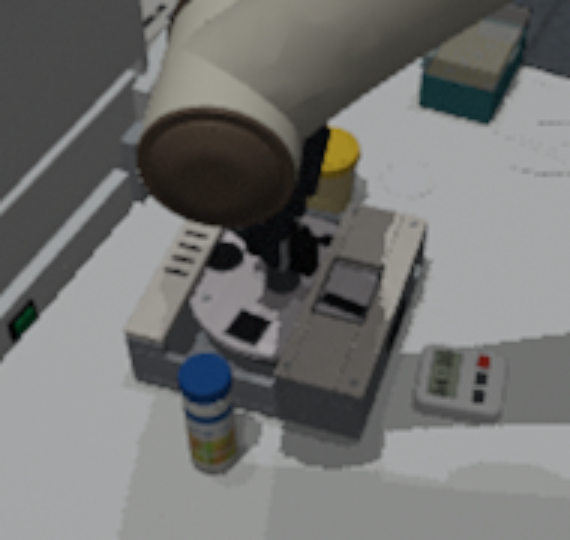

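The slot now shows in the window, slightly to the +y side as planned. I'll press down to feel the teeth.

carry_out(rows=[[0.003, 0.003, 0.01, 0, 0, 0, -1], [0.003, 0.003, 0.015, 0, 0, 0, -1], [0.003, 0.003, 0.02, 0, 0, 0, -1], [0.003, 0.003, 0.02, 0, 0, 0, -1]])

```text
clock: 7.45
position: [543.0, 38.6, 260.5]
ee_rot: [1.0, -0.01, -0.002, 0.0]
contact_force: [-10.7, -1.4, 16.7]
gripper_width: 15.5
grasp_force: 62.2
```

```bash
python3 -c "
from h import *
go(543.5,38,263,-91)"
```

```text
t 7.45 pos [543.   38.6 260.5] yawY -91.19 j [ 3.690e-01  4.010e-01 -3.770e-01 -1.000e-03 -7.970e-01  1.182e+00] F [-10.7  -1.4  16.7] M [-0.11  3.41 -0.04] w 15.45527939927366 tilt z [-3.7e-03 -6.0e-04 -1.0e+00]
shift [ 0.0026  0.0028 -0.0123] turn z -0.0011
```

carry_out(rows=[[-0.008, 0, 0, 0, 0, -0.006, -1], [-0.008, 0, 0, 0, 0, -0.012, -1], [-0.008, 0, 0, 0, 0, -0.018, -1]])

```text
clock: 7.82
position: [542.3, 38.5, 260.6]
ee_rot: [1.0, 0.017, -0.0, -0.0]
contact_force: [-7.9, -2.7, 13.5]
gripper_width: 15.8
grasp_force: 61.8
```

carry_out(rows=[[0, 0, 0, 0, 0, -0.006, -1], [0, 0, 0, 0, 0, -0.012, -1], [0, 0, 0, 0, 0, -0.018, -1]])

```text
clock: 8.2
position: [542.3, 38.5, 260.5]
ee_rot: [0.999, 0.046, -0.0, 0.0]
contact_force: [-6.3, -1.8, 13.9]
gripper_width: 15.4
grasp_force: 61.8
```

```bash
python3 -c "
from h import *
go(543.5,38,263,-91)"
```

```text
t 8.2 pos [542.3  38.5 260.5] yawY -84.75 j [ 0.369  0.399 -0.38  -0.    -0.793  1.293] F [-6.3 -1.8 13.9] M [-0.8   2.25 -0.3 ] w 15.40295671584119 tilt z [-5.e-04 -1.e-04 -1.e+00]
shift [ 0.0056  0.0031 -0.0124] turn z 0.0347
```

carry_out(rows=[[-0.003, 0, 0, 0, 0, -0.006, -1], [-0.003, 0, 0, 0, 0, -0.012, -1], [-0.003, 0, 0, 0, 0, -0.018, -1]])

```text
clock: 8.57
position: [542.1, 38.5, 260.4]
ee_rot: [0.997, 0.074, 0.0, 0.0]
contact_force: [-4.7, -2.5, 11.2]
gripper_width: 15.1
grasp_force: 61.4
```

carry_out(rows=[[0, 0, 0, 0, 0, -0.006, -1], [0, 0, 0, 0, 0, -0.012, -1], [0, 0, 0, 0, 0, -0.018, -1]])

```text
clock: 8.95
position: [542.2, 38.4, 258.6]
ee_rot: [0.995, 0.103, -0.0, 0.0]
contact_force: [-2.3, -4.0, 3.0]
gripper_width: 15.4
grasp_force: 60.1
```

```bash
python3 -c "
from h import *
go(543.5,38,263,-91)"
```

```text
t 8.95 pos [542.2  38.4 258.6] yawY -78.13 j [ 0.369  0.401 -0.382  0.    -0.787  1.409] F [-2.3 -4.   3. ] M [-1.21  0.65 -0.1 ] w 15.426564825436465 tilt z [-1.e-04 -1.e-04 -1.e+00]
shift [ 0.0061  0.0036 -0.022 ] turn z 0.0715
```

It dropped through (z 258.6, force 3 N), so the teeth have found the slots. Pressing home.

carry_out(rows=[[0, 0, 0.015, 0, 0, 0, -1], [0, 0, 0.03, 0, 0, 0, -1], [0, 0, 0.045, 0, 0, 0, -1], [0, 0, 0.052, 0, 0, 0, -1], [0, 0, 0.058, 0, 0, 0, -1], [0, 0, 0.058, 0, 0, 0, -1]])

```text
clock: 9.7
position: [542.2, 38.6, 249.4]
ee_rot: [0.995, 0.104, 0.0, 0.0]
contact_force: [-8.5, -3.5, 17.8]
gripper_width: 15.4
grasp_force: 62.5
```

```bash
python3 -c "
from h import *
go(543.5,38,249,-91)"
```

```text
t 9.7 pos [542.2  38.6 249.4] yawY -78.08 j [ 3.700e-01  4.140e-01 -3.920e-01  1.000e-03 -7.650e-01  1.408e+00] F [-8.5 -3.5 17.8] M [-1.08  2.33 -0.07] w 15.371776078702169 tilt z [ 6.e-04 -6.e-04 -1.e+00]
shift [0.0058 0.004  0.0022] turn z 0.0718
```

carry_out(rows=[[0, 0, 0, 0, 0, 0, 1], [0, 0, 0, 0, 0, 0, 1], [0, 0, 0, 0, 0, 0, 1], [0, 0, 0, 0, 0, 0, 1], [0, 0, 0, 0, 0, 0, 1], [0, 0, 0, 0, 0, 0, 1], [0, 0, -0.2, 0, 0, 0, 1], [0, 0, -0.4, 0, 0, 0, 1], [0, 0, -0.7, 0, 0, 0, 1], [0, 0, -0.9, 0, 0, 0, 1], [0, 0, -0.9, 0, 0, 0, 1]])

```text
clock: 11.08
position: [542.4, 38.5, 431.2]
ee_rot: [0.995, 0.103, 0.004, -0.001]
contact_force: [0.2, 0.6, -0.9]
gripper_width: 85.6
grasp_force: 0.0
```

carry_out(rows=[[-0.9, 0.9, 0, 0, 0, 0, 1], [-0.9, 0.9, 0, 0, 0, 0, 1], [-0.9, 0.9, 0, 0, 0, 0, 1], [-0.9, 0.9, 0, 0, 0, 0, 1], [-0.9, 0.9, 0, 0, 0, 0, 1], [-0.9, 0.9, 0, 0, 0, 0, 1], [-0.9, 0.9, 0, 0, 0, 0, 1]])

```text
clock: 11.95
position: [403.7, -173.9, 426.6]
ee_rot: [0.995, 0.104, -0.0, -0.0]
contact_force: [0.4, -0.7, -0.1]
gripper_width: 85.4
grasp_force: 0.0
```

Run:
```python
from h import *
go(543.5,38,249,-91)
p,d=arm.get_image('top');W=world('top',d)
b=np.zeros(d.shape,bool);b[135:235,220:325]=1;b&=(W[...,2]>95)&(W[...,2]<140)
print(b.sum(),rect(W[b]) if b.sum() else 0,np.median(W[b][:,2]) if b.sum() else 0)
cv2.imwrite('pics/t2.png',cv2.resize(p[130:270,190:360,::-1],None,fx=4,fy=4,interpolation=cv2.INTER_CUBIC))
```

```text
t 11.95 pos [ 403.7 -173.9  426.6] yawY -78.06 j [-0.035  0.045 -0.38  -0.    -1.146  1.814] F [ 0.4 -0.7 -0.1] M [ 0.01 -0.    0.01] w 85.41631127580887 tilt z [-7.e-04  2.e-04 -1.e+00]
shift [ 0.9039 -0.8918  0.8879] turn z 0.0719
183 ((530.83984375, 96.58735656738281), (63.71519088745117, 135.77413940429688), 11.869805335998535) 108.55170122379627
```

View pics/t2.png

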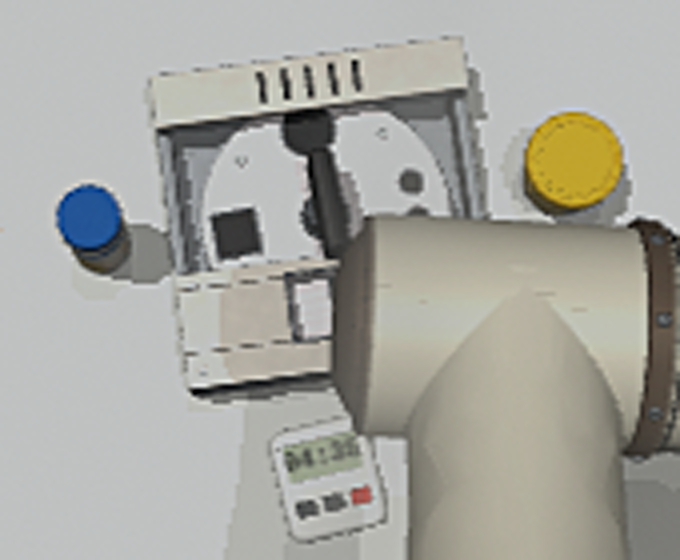

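The arm hides part of the window, but the bar now reads 14 mm lower and about 11.9° in yaw, within 4° of the window's direction. The round hole is opposite, at the back (308,130), and the bystanders haven't moved. Handing in.

```bash
python3 -c "
from bench import arm
print(arm.job_done())"
```

```text
the job is handed in; nothing more can be done
None
```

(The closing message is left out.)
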